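# Space the next slat of a hatch panel for nailing

### The job

Set the loose slat ready for nailing: push the brown spacer block flush against the edge of the last nailed slat, and push the loose slat flush against the other side of the spacer, with its far end butted against the aluminium fence. Slide both along the panel by pushing from outside with the fingertips, never taking them between the fingers, lifting or tipping them, and leave everything else on the trolley where it is.

Things in the scene. Friction and masses are not known exactly. Their poses are not given: they have to be found in the camera images.
- panel: Hatch panel lying flat, fixed to the trolley deck (it cannot move): dark-grey-faced plywood 290 x 480 mm, its top face 15 mm above the deck. Origin: centre of its underside, on the deck; its x axis runs along the slats and away from the robot, y across the slats to the left, z up. Two nailed slats and a fence are fixed on it (see below).
- nailed_edge (a point): Middle of the free (-y) edge of the last nailed slat, 10 mm above the panel top: panel frame x -5, y 89 mm. Two pale oak slats, 220 x 44 x 20 mm, four nail heads each, are fixed along the panel's x, centred at x -5, y 111 and 185 mm, far ends at the fence.
- fence_face (a point): Point of the fence's near face where the loose slat's far end belongs, 10 mm above the panel top: panel frame x 105, y 37 mm. The fence is an aluminium bar 30 x 460 mm, 25 mm high, fixed across the panel's far margin along the panel's y, with three black knobs 12 mm high on top.
- slat: The loose slat: pale oak, no nails, 220 x 44 x 20 mm, about 0.14 kg, lying flat on the panel on the -y side of the spacer, some 5 to 25 mm short of the fence and up to 0.18 rad askew. Origin: centre of its underside; x along its 220 mm length, z up. It slides easily (a push of 1 to 2 N).
- spacer: Spacer block: reddish-brown hardwood, 120 long x 30 wide x 36 mm high, about 0.09 kg, lying on the panel between the last nailed slat and the loose slat, not touching either, up to 0.35 rad askew. Origin: centre of its underside; x along its 120 mm length, y across its 30 mm width, z up. At least 50 mm is free between it and the loose slat for the fingers.
- nail_tray: Grey plastic nail tray, 170 x 120 x 40 mm, on the left of the panel. Leave alone. Origin: centre of its underside.
- hammer: Claw hammer with yellow fibreglass shaft and black grip, 320 mm long, lying flat right of the panel, head away from the robot. Leave alone. Origin: underside, near mid-length.
- bowl: White ceramic bowl, 130 mm across, 55 mm high, on the left of the panel. Leave alone. Origin: centre of its underside.
- tape_measure: Yellow tape measure, 80 x 39 x 66 mm, between the hammer and the panel. Leave alone. Origin: centre of its underside.
Mind the look-alikes: they are no part of the job. Of the things shaped like the slat, the wooden one is meant.

How it is judged (in metres and radians):
At the end, for the whole second after the job is handed in: The spacer lies flat between the slats within 3 mm of the last nailed slat and within 2 degrees of parallel; the loose slat lies flat, its gap to the last nailed slat 30 mm (up to 4.5 mm more), parallel within 0.02 rad (about 1 degree), its far end within 3.5 mm of the fence; both at rest (y of spacer in the frame of panel above 0.071 m and x of spacer in the frame of panel between -0.1 and 0.08 m and angle between the x axis of spacer and the x axis of panel, either way round below 0.035 rad and y of slat in the frame of panel between 0.0325 and 0.0395 m and x of slat in the frame of panel between -0.0085 and -0.002 m and angle between the x axis of slat and the x axis of panel, either way round below 0.02 rad and z of each of slat, spacer in the frame of panel below 0.018 m and angle between each of slat, spacer's own z axis and vertical below 0.03 rad and linear speed of each of slat, spacer below 0.01 m/s); the robot touches nothing.
It fails at once if the slat or the spacer is lifted off the panel (z of any of slat, spacer in the frame of panel above 0.023 m).
It fails at once if the slat or the spacer is tipped (angle between any of slat, spacer's own z axis and vertical above 0.15 rad).
It fails at once if the slat or the spacer is taken between the fingers (the tool over it, fingertips below its top) ((x of the grasp point in the frame of slat between -0.1 and 0.1 m and y of the grasp point in the frame of slat between -0.018 and 0.018 m and z of the grasp point in the frame of slat below 0.028 m) or (x of the grasp point in the frame of spacer between -0.055 and 0.055 m and y of the grasp point in the frame of spacer between -0.011 and 0.011 m and z of the grasp point in the frame of spacer below 0.042 m)).
It fails at once if something else on the trolley is disturbed (moved over 15 mm) (distance of any of nail_tray, hammer, bowl, tape_measure from where it was at the start of the episode above 0.015 m).
It also fails if it takes over 64 s, if anything falls off the work surface, if the arm or the gripper's body presses on something with over 40 N, if the wrist force passes 120 N, or if a joint passes its speed limit or range.

### The arm

A 6-joint arm with a two-finger parallel gripper is mounted at the origin on the work surface. World frame = base frame: x ahead of the robot, y to its left, z up, the work surface at z = 0. Lengths are in m, angles in degrees, forces in N, time in s.
With the tool pointing down it reaches from about 0.375 to 0.9 m from the base axis. Payload 3.1 kg.
Tool frame: the origin (TCP) lies on the centre line of the jaws, within the pads' length; the fingertips stand 8 mm ahead of it and the grasp point (between the pads) lies 11 mm behind it (bot.tip_extent is the distance from the TCP to the fingertips, in m); z points along the fingers, y is the line along which they close (so a half turn about z gives the same grasp; the last joint's range is limited). The gripper opens to 87 mm and grips with 3 to 60 N. Pads are 19 mm wide; open, the fingers measure 117 mm over their backs; the gripper's body (75 mm by 190 mm) begins 51 mm behind the grasp point.
Start: joints at [60.59, 30.224, 82.088, -0, 67.689, -10.227], TCP at [0.205, 0.59, 0.231] pointing down, gripper open.
Joint ranges: [-176.69, 176.69], [-43.24, 126.21], [12.49, 139.97], [-82, 262], [0, 151.66], [-163.58, 163.58]. Speed limits (degrees/s): [159.86, 159.86, 180, 180, 180, 180].

### API

Orientations are given as a 3x3 rotation matrix whose columns are the frame's x, y, z axes.
In Python, from rig import bot, vision, workorder gives the robot as it stands.
- The arm moves only by the shell command python3 -m handwheel 'ROWS'. ROWS is JSON, a list of rows, each an object with "delta_rot": the turn, a rotation vector about the tool's x, y, z in rad, a list of three; "xyz": the shift along the tool's x, y, z in mm, a list of three; "hand": the closure, from -1 (fully open) to 1 (shut). A call has exactly 5 rows; each row is the pose to reach, as a shift and turn from the pose commanded when the call began, along the tool's axes at that moment; what a row does not reach only later rows make up. A row lasts 1/8 s, in which the tool goes at most 62.5 mm and 10.7 degrees, less where a joint would pass 70% of its speed; a pose out of reach is approached as far as the arm can. A call with a gripper value outside its range is refused whole. The fingers move at their own pace and stop on an object; the grip force is fixed at half the most. Time passes only in rows, so rows that repeat a pose let the fingers close, or fill a call up. It gives the time, the measured TCP pose, the force, the opening and the grip force at its end, in the units of the state.
- bot.read_state(): the state, without advancing time (a new reading comes with each control period).
- vision.capture(name): name is "side" or "top"; returns the picture (480x640x3 uint8, red, green, blue); there is no depth.
- vision.camera_model(name): a dict with "camera_matrix" (3x3 intrinsics, pixels), "camera_from_world" (4x4, takes a point from world to camera coordinates). Camera axes: x right, y up, looking along -z (the intrinsics and any distortion apply to the point x, -y, -z); pixel columns grow to the right and rows downward; lengths in m; the calibration is good to about 2 mm. A picture is of the moment at which its call begins. camera_model takes no time and is no camera call.
- workorder.hand_in(): hands the job in; it is judged then, once.
The state is a dict: "time_s": time; "joint_positions": joint angles; "qvel": joint speeds; "tau": joint torques, N m; "position": TCP position; "tcp_rot": TCP orientation; "force": force on the tool from outside, world axes, zero at the start; "moment": the same for the moment, N m; "opening": opening from 0.0 (shut) to 1.0 (fully open); "grasp_force": force on a finger pad.
Only numpy, scipy, OpenCV 4.12 (cv2) and the standard library are available. Lean on these libraries where they do the work, as an engineer would, in place of code of your own. Each camera call takes 0.05 s, during which the arm holds its last target. There are 200 camera calls.

## Working session

There is one attempt and no reset: what is moved stays moved. The work goes in short steps, Python scripts to look and compute and a shell command to move; the robot and the scene stay as the last step left them, time stands still between calls to the robot, and variables do not carry over. Pictures are saved under pics/ and viewed, at most 10 in all, crops included, and the job is handed in when it is done.

```bash
mkdir -p pics; ls
python3 - <<'E'
from rig import bot, vision
import cv2,numpy as np
s=bot.read_state(); print(s)
for n in("side","top"):
    cv2.imwrite(f"pics/{n}0.png",cv2.cvtColor(vision.capture(n),cv2.COLOR_RGB2BGR)); m=vision.camera_model(n); print(n,np.round(m["camera_matrix"],1).tolist(),np.round(m["camera_from_world"],3).tolist(),m.keys())
E
```

```text
pics
{'time_s': 0.0, 'joint_positions': array([ 6.05920088e+01,  3.02791300e+01,  8.21554108e+01,  6.07944115e-05,
        6.76878643e+01, -1.02283255e+01]), 'qvel': array([-0.06526846, -0.02366346,  0.00846269, -0.06082863, -0.04149325,
       -0.06463294]), 'tau': array([ 1.65426968e-04, -4.40042710e+01, -1.76591098e+01,  6.32177596e-02,
        5.82849118e-02, -1.38368659e-04]), 'position': array([0.20496532, 0.58969446, 0.22957526]), 'tcp_rot': array([[-9.44492693e-01,  3.28530744e-01, -1.04986737e-03],
       [ 3.28532202e-01,  9.44490937e-01, -1.86060782e-03],
       [ 3.80323342e-04, -2.10224573e-03, -9.99997718e-01]]), 'force': array([-0.17086503,  0.01817617, -0.11505621]), 'moment': array([0.00894095, 0.00246157, 0.0406665 ]), 'grasp_force': 0.0, 'opening': 1.0041996522157601}
side [[601.3, 0.0, 321.1], [0.0, 601.3, 244.2], [0.0, 0.0, 1.0]] [[0.969, -0.246, -0.018, -0.498], [0.191, 0.702, 0.686, -0.11], [-0.156, -0.668, 0.728, -1.663], [0.0, 0.0, 0.0, 1.0]] dict_keys(['camera_matrix', 'camera_from_world'])
top [[601.0, 0.0, 327.2], [0.0, 601.0, 236.7], [0.0, 0.0, 1.0]] [[-0.016, -1.0, 0.025, -0.048], [0.996, -0.014, 0.082, -0.501], [-0.082, 0.026, 0.996, -1.326], [0.0, 0.0, 0.0, 1.0]] dict_keys(['camera_matrix', 'camera_from_world'])
```

View pics/top0.png

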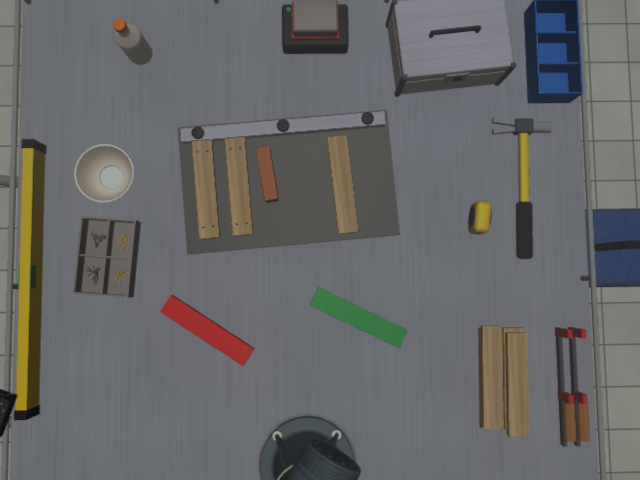

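View pics/side0.png

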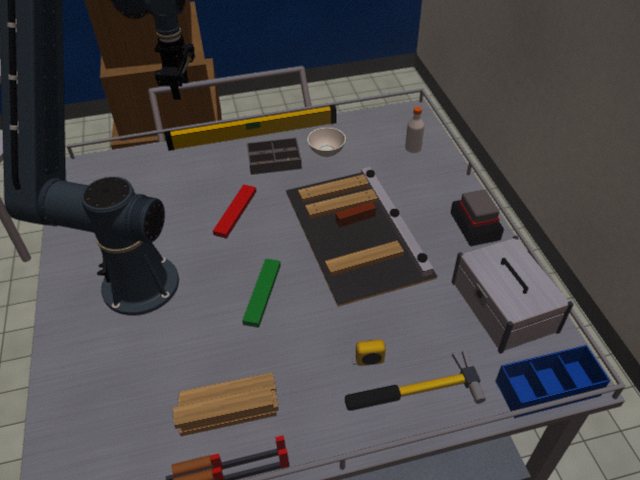

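The top view shows the panel at about (290,182), with the fence along its far (top) edge. The two nailed slats are at (205,188) and (238,186), the spacer at (267,174), and the loose slat at (343,185).

Slat-shaped candidates:
- Wooden one on the panel at (343,185)
- Red bar at (207,330)
- Green bar at (358,317)
- Plank pile at (505,380)

Only (343,185) is a nail-free oak slat lying on the panel on the -y side of the spacer. I'll confirm that in one enlarged crop while measuring.

```bash
cat > h.py <<'E'
from rig import bot, vision
import cv2,numpy as np
def ray(n,px,z):
    m=vision.camera_model(n);K=np.array(m["camera_matrix"]);T=np.array(m["camera_from_world"])
    R=T[:3,:3];C=-R.T@T[:3,3];px=np.atleast_2d(np.float64(px))
    d=np.linalg.solve(K,np.c_[px,np.ones(len(px))].T)*np.array([[1],[-1],[-1]])
    d=(R.T@d).T; return (C+d*((z-C[2])/d[:,2])[:,None])[:,:2]
def grab(n,f=None):
    im=vision.capture(n)
    if f: cv2.imwrite(f,cv2.cvtColor(im,cv2.COLOR_RGB2BGR))
    return im
def rects(im,n,roi):
    """wood blobs in roi -> minAreaRect on top-face plane: name,centre,size,axis angle"""
    hsv=cv2.cvtColor(im,cv2.COLOR_RGB2HSV); x0,y0,x1,y1=roi; out=[]
    for nm,lo,hi,z in(("oak",(12,60,100),(25,255,255),.035),("spacer",(0,100,50),(11,255,255),.051)):
        m=np.zeros(im.shape[:2],np.uint8); m[y0:y1,x0:x1]=cv2.inRange(hsv,lo,hi)[y0:y1,x0:x1]
        m=cv2.morphologyEx(m,cv2.MORPH_CLOSE,np.ones((5,5)))
        for c in cv2.findContours(m,cv2.RETR_EXTERNAL,cv2.CHAIN_APPROX_NONE)[0]:
            if cv2.contourArea(c)<300: continue
            w=ray(n,c[:,0],z).astype(np.float32)*1000
            b=cv2.boxPoints(cv2.minAreaRect(w)); e=[b[1]-b[0],b[2]-b[1]]; L=[np.linalg.norm(v) for v in e]
            a=e[int(np.argmax(L))]; a=a*np.sign(a[0])
            out.append((nm,b.mean(0).round(1),np.round(sorted(L),1),round(float(np.degrees(np.arctan2(a[1],a[0]))),2)))
    return sorted(out,key=lambda t:-t[1][1])
def fwd(p):  # panel mm -> world mm, see P set in panel.npy (x,y,deg)
    x,y,a=np.load("panel.npy");c,s=np.cos(np.radians(a)),np.sin(np.radians(a))
    return np.array([x+c*p[0]-s*p[1],y+s*p[0]+c*p[1]])
def inv(w):
    x,y,a=np.load("panel.npy");c,s=np.cos(np.radians(a)),np.sin(np.radians(a));d=np.array(w[:2])-[x,y]
    return np.array([c*d[0]+s*d[1],-s*d[0]+c*d[1]])
def goto(p,z,ydeg):
    """tool-axis shift (mm) and tool-z turn (rad) to panel point p, height z mm, tool y at ydeg from panel x"""
    s=bot.read_state();R=s["tcp_rot"];P=s["position"]*1000
    a=np.radians(np.load("panel.npy")[2]+ydeg);y=np.array([np.cos(a),np.sin(a),0]);G=np.c_[np.cross(y,[0,0,-1]),y,[0,0,-1]]
    rv=cv2.Rodrigues(R.T@G)[0].ravel()
    print("t",s["time_s"],"xyz",(R.T@(np.r_[fwd(p),z]-P)).round(1),"rot",rv.round(4),"panel now",inv(P).round(1),P[2].round(1),"F",s["force"].round(1))
E
python3 - <<'E'
from h import *
im=grab("top")
for r in rects(im,"top",(170,100,405,260)): print(r)
g=cv2.inRange(cv2.cvtColor(im,cv2.COLOR_RGB2GRAY),0,88);
v=np.array([[188,253],[399,235],[386,110],[179,127]]);print("panel corners rough",ray("top",v[:2],.015).round(3),"fence far top",ray("top",v[2:],.04).round(3))
cv2.imwrite("pics/crop0.png",cv2.resize(cv2.cvtColor(im[100:260,170:405],cv2.COLOR_RGB2BGR),None,fx=3.3,fy=3.3,interpolation=cv2.INTER_CUBIC))
E
```

```text
('oak', array([610.1, 215.4], dtype=float32), array([ 43.9, 219.2], dtype=float32), 4.45)
('oak', array([615.9, 142. ], dtype=float32), array([ 44.3, 219.3], dtype=float32), 4.46)
('spacer', array([639.8,  77.3], dtype=float32), array([ 29.3, 120.9], dtype=float32), 8.84)
('oak', array([617.6, -89.9], dtype=float32), array([ 45.1, 219.7], dtype=float32), 5.57)
panel corners rough [[ 0.468  0.257]
 [ 0.502 -0.218]] fence far top [[ 0.783 -0.192]
 [ 0.748  0.272]]
```

View pics/crop0.png

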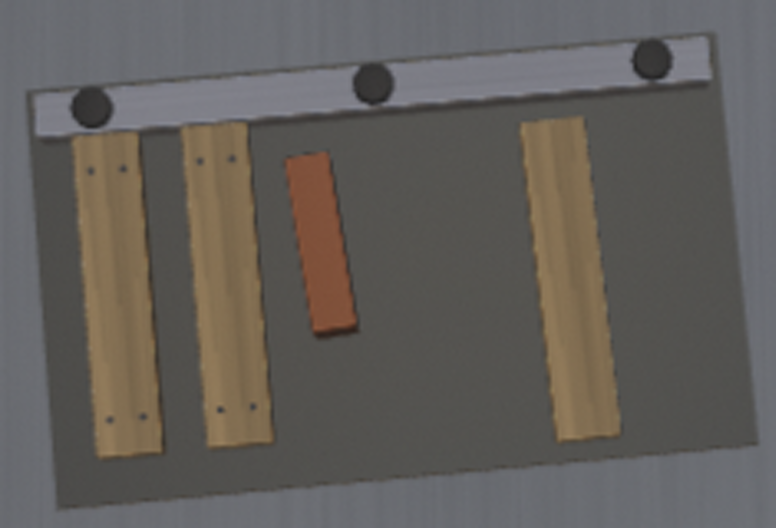

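The crop confirms it: the slat at crop (570,280) is pale oak with no nails. The nailed slats at (118,295) and (227,285) each show their nail heads, and the spacer is at (322,243). The measured sizes match the given ones.

Run:
```python
from h import *
a=np.radians(4.47);c,s=np.cos(a),np.sin(a)
np.save("panel.npy",[613-(c*-5-s*148),178.7-(s*-5+c*148),4.47]); print(np.load("panel.npy"))
sp=inv([639.8,77.3]);sl=inv([617.6,-89.9]);print("spacer",sp,"slat",sl)
for p in [[-103,128],[103,128]]: print(fwd(p))
goto([sp[0],sp[1]-52],120,0)
```

```text
[629.51948224  31.53986033   4.47      ]
spacer [13.81565988 44.81971631] slat [ -21.34789706 -120.14150418]
[516.85683075 151.12299861]
[722.23023605 167.17804127]
t 0.15 xyz [-599.9 -388.6  110.3] rot [-1.700e-03  7.000e-04  1.158e+00] panel now [-379.7  589.6] 229.8 F [-0.2 -0.6  0.4]
```

```bash
python3 -m handwheel '[{"xyz":[-50,-32,6],"delta_rot":[0,0,0.12],"hand":0},{"xyz":[-100,-65,12],"delta_rot":[0,0,0.25],"hand":0},{"xyz":[-150,-97,18],"delta_rot":[0,0,0.38],"hand":0},{"xyz":[-200,-130,24],"delta_rot":[0,0,0.5],"hand":0},{"xyz":[-250,-162,30],"delta_rot":[0,0,0.63],"hand":0}]'
python3 -c "
from h import *
goto([13.8,-7],120,0)"
```

```text
time_s: 0.78
position: [0.3891, 0.3536, 0.2003]
tcp_rot: [[-0.566, 0.824, 0.0], [0.824, 0.566, -0.0], [-0.0, 0.0, -1.0]]
force: [0.9, 0.3, -0.5]
opening: 0.545
grasp_force: 0.0
t 0.775 xyz [-414.5   24.3   80.3] rot [0.    0.    0.524] panel now [-214.6  339.8] 200.3 F [ 0.9  0.3 -0.5]
```

```bash
python3 -m handwheel '[{"xyz":[-55,3,5],"delta_rot":[0,0,0.1],"hand":0},{"xyz":[-110,6,10],"delta_rot":[0,0,0.2],"hand":0},{"xyz":[-165,9,20],"delta_rot":[0,0,0.31],"hand":0},{"xyz":[-220,12,30],"delta_rot":[0,0,0.42],"hand":0},{"xyz":[-275,16,40],"delta_rot":[0,0,0.524],"hand":0}]'
python3 -c "
from h import *
goto([13.8,-7],60,0)"
```

```text
time_s: 1.4
position: [0.5588, 0.1366, 0.16]
tcp_rot: [[-0.078, 0.997, -0.0], [0.997, 0.078, 0.0], [0.0, -0.0, -1.0]]
force: [0.1, 0.5, 0.3]
opening: 0.505
grasp_force: 0.0
t 1.4 xyz [-117.3   76.1  100. ] rot [-0.0003 -0.0002  0.0002] panel now [-62.3 110.3] 160.0 F [0.1 0.5 0.3]
```

```bash
python3 -m handwheel '[{"xyz":[-40,26,10],"delta_rot":[0,0,0],"hand":0},{"xyz":[-80,52,20],"delta_rot":[0,0,0],"hand":0},{"xyz":[-117,76,40],"delta_rot":[0,0,0],"hand":0},{"xyz":[-117,76,85],"delta_rot":[0,0,0],"hand":0},{"xyz":[-117,76,120],"delta_rot":[0,0,0],"hand":0}]'
python3 -m handwheel '[{"xyz":[0,0,5],"delta_rot":[0,0,0],"hand":0},{"xyz":[0,0,10],"delta_rot":[0,0,0],"hand":0},{"xyz":[3,0,10],"delta_rot":[0,0,0],"hand":0},{"xyz":[7,0,10],"delta_rot":[0,0,0],"hand":0},{"xyz":[12,0,10],"delta_rot":[0,0,0],"hand":0}]'
python3 -c "
from h import *
goto([13.8,64.5],29,0)"
```

```text
time_s: 2.02
position: [0.643, 0.0269, 0.0386]
tcp_rot: [[-0.08, 0.997, -0.001], [0.997, 0.08, 0.0], [0.0, -0.001, -1.0]]
force: [-0.3, -0.1, 0.8]
opening: 0.5
grasp_force: 0.0
time_s: 2.65
position: [0.6429, 0.0402, 0.0316]
tcp_rot: [[-0.082, 0.997, 0.002], [0.997, 0.082, -0.0], [-0.0, 0.002, -1.0]]
force: [-0.4, 0.4, -0.4]
opening: 0.495
grasp_force: 0.0
t 2.65 xyz [56.9 -0.   2.6] rot [0.0018 0.0003 0.0042] panel now [14.   7.6] 31.6 F [-0.4  0.4 -0.4]
```

```bash
python3 -m handwheel '[{"xyz":[6,0,0],"delta_rot":[0,0,0],"hand":0},{"xyz":[12,0,0],"delta_rot":[0,0,0],"hand":0},{"xyz":[17,0,0],"delta_rot":[0,0,0],"hand":0},{"xyz":[22,0,0],"delta_rot":[0,0,0],"hand":0},{"xyz":[27,0,0],"delta_rot":[0,0,0],"hand":0}]'
python3 -m handwheel '[{"xyz":[3,0,0],"delta_rot":[0,0,0],"hand":0},{"xyz":[6,0,0],"delta_rot":[0,0,0],"hand":0},{"xyz":[8,0,0],"delta_rot":[0,0,0],"hand":0},{"xyz":[10,0,0],"delta_rot":[0,0,0],"hand":0},{"xyz":[11,0,0],"delta_rot":[0,0,0],"hand":0}]'
python3 - <<'E'
from h import *
goto([13.8,49.5],29,0)
im=grab("top","pics/t1.png")
for r in rects(im,"top",(170,100,405,260)): print(r,inv(r[1]))
E
```

```text
time_s: 3.28
position: [0.6403, 0.0669, 0.0305]
tcp_rot: [[-0.082, 0.997, 0.0], [0.997, 0.082, -0.0], [-0.0, 0.0, -1.0]]
force: [0.3, -1.1, 0.3]
opening: 0.503
grasp_force: 0.6
time_s: 3.9
position: [0.6393, 0.0777, 0.0306]
tcp_rot: [[-0.082, 0.997, 0.0], [0.997, 0.082, -0.0], [-0.0, 0.0, -1.0]]
force: [0.0, -0.9, 0.1]
opening: 0.5
grasp_force: 0.6
t 3.9 xyz [4.2 0.5 1.6] rot [0.0001 0.     0.0039] panel now [13.3 45.3] 30.6 F [ 0.  -0.9  0.1]
('oak', array([653.1, 218.8], dtype=float32), array([ 44.1, 133. ], dtype=float32), 4.45) [ 38.10328057 184.85275418]
('oak', array([616.8, -90. ], dtype=float32), array([ 45.6, 221. ], dtype=float32), 5.6) [ -22.15326956 -120.17884937]
```

```bash
python3 -m handwheel '[{"xyz":[0.7,0,0],"delta_rot":[0,0,0.004],"hand":0},{"xyz":[1.4,0,0],"delta_rot":[0,0,0.004],"hand":0},{"xyz":[2,0,0],"delta_rot":[0,0,0.004],"hand":0},{"xyz":[2.5,0,0],"delta_rot":[0,0,0.004],"hand":0},{"xyz":[3,0,0],"delta_rot":[0,0,0.004],"hand":0}]'
python3 -m handwheel '[{"xyz":[0.4,0,0],"delta_rot":[0,0,0],"hand":0},{"xyz":[0.8,0,0],"delta_rot":[0,0,0],"hand":0},{"xyz":[1.2,0,0],"delta_rot":[0,0,0],"hand":0},{"xyz":[1.6,0,0],"delta_rot":[0,0,0],"hand":0},{"xyz":[2,0,0],"delta_rot":[0,0,0],"hand":0}]'
python3 -c "
from h import *
goto([13.8,49.5],29,0)"
```

```text
time_s: 4.58
position: [0.639, 0.0806, 0.0305]
tcp_rot: [[-0.078, 0.997, -0.0], [0.997, 0.078, -0.0], [-0.0, -0.0, -1.0]]
force: [-0.3, -1.0, 0.2]
opening: 0.497
grasp_force: 0.6
time_s: 5.2
position: [0.6388, 0.0827, 0.0306]
tcp_rot: [[-0.078, 0.997, -0.0], [0.997, 0.078, -0.0], [-0.0, -0.0, -1.0]]
force: [-0.3, -1.4, 0.7]
opening: 0.498
grasp_force: 0.6
t 5.2 xyz [-0.8  0.5  1.6] rot [-0.  0.  0.] panel now [13.3 50.3] 30.6 F [-0.3 -1.4  0.7]
```

```bash
for i in 1 ; do python3 -m handwheel '[{"xyz":[0.4,0,0],"delta_rot":[0,0,0],"hand":0},{"xyz":[0.8,0,0],"delta_rot":[0,0,0],"hand":0},{"xyz":[1.2,0,0],"delta_rot":[0,0,0],"hand":0},{"xyz":[1.6,0,0],"delta_rot":[0,0,0],"hand":0},{"xyz":[2,0,0],"delta_rot":[0,0,0],"hand":0}]'; done
python3 -c "
from h import *
goto([13.8,49.5],29,0)"
```

```text
time_s: 5.82
position: [0.6388, 0.084, 0.0306]
tcp_rot: [[-0.079, 0.997, 0.0], [0.997, 0.079, -0.001], [-0.001, -0.0, -1.0]]
force: [0.2, -4.6, 0.8]
opening: 0.503
grasp_force: 2.2
t 5.825 xyz [-2.1  0.5  1.6] rot [-0.      0.0011  0.0007] panel now [13.3 51.6] 30.6 F [ 0.2 -4.6  0.8]
```

```bash
python3 -m handwheel '[{"xyz":[0.4,0,0],"delta_rot":[0,0,0],"hand":0},{"xyz":[0.8,0,0],"delta_rot":[0,0,0],"hand":0},{"xyz":[1.2,0,0],"delta_rot":[0,0,0],"hand":0},{"xyz":[1.5,0,0],"delta_rot":[0,0,0],"hand":0},{"xyz":[1.5,0,0],"delta_rot":[0,0,0],"hand":0}]'
python3 -c "
from h import *
goto([-21,-157],60,0)"
```

```text
time_s: 6.45
position: [0.6388, 0.0841, 0.0307]
tcp_rot: [[-0.079, 0.997, 0.0], [0.997, 0.079, -0.003], [-0.003, -0.0, -1.0]]
force: [-0.4, -8.4, 0.5]
opening: 0.497
grasp_force: 4.1
t 6.45 xyz [-208.7  -34.5  -28.7] rot [-0.0001  0.0029  0.0008] panel now [13.3 51.6] 30.7 F [-0.4 -8.4  0.5]
```

```bash
python3 -m handwheel '[{"xyz":[-10,0,0],"delta_rot":[0,0,0],"hand":0},{"xyz":[-28,0,0],"delta_rot":[0,0,0],"hand":0},{"xyz":[-40,0,-30],"delta_rot":[0,0,0],"hand":0},{"xyz":[-60,-5,-70],"delta_rot":[0,0,0],"hand":-1},{"xyz":[-110,-15,-75],"delta_rot":[0,0,0],"hand":-1}]'
python3 -m handwheel '[{"xyz":[-55,-10,0],"delta_rot":[0,0,0],"hand":-1},{"xyz":[-111,-19,0],"delta_rot":[0,0,0],"hand":-1},{"xyz":[-111,-19,0],"delta_rot":[0,0,0],"hand":-1},{"xyz":[-111,-19,20],"delta_rot":[0,0,0],"hand":-1},{"xyz":[-111,-19,50],"delta_rot":[0,0,0],"hand":-1}]'
python3 - <<'E'
from h import *
goto([-21,-157],30,0)
im=grab("top","pics/t2.png")
for r in rects(im,"top",(170,100,405,260)): print(r,inv(r[1]))
E
```

```text
time_s: 7.08
position: [0.6345, -0.0247, 0.1087]
tcp_rot: [[-0.081, 0.997, 0.007], [0.997, 0.081, -0.0], [-0.001, 0.007, -1.0]]
force: [1.2, -0.7, 0.5]
opening: 0.648
grasp_force: 0.0
time_s: 7.7
position: [0.6226, -0.1367, 0.056]
tcp_rot: [[-0.077, 0.997, 0.002], [0.997, 0.077, -0.0], [-0.0, 0.002, -1.0]]
force: [1.0, 0.2, 0.3]
opening: 0.997
grasp_force: 0.0
t 7.7 xyz [10.2 -1.1 26. ] rot [ 0.0025  0.0002 -0.0005] panel now [ -20.  -167.2] 56.0 F [1.  0.2 0.3]
('oak', array([619.2, 216.1], dtype=float32), array([ 44.3, 200.9], dtype=float32), 4.45) [  4.09600152 184.80303471]
('oak', array([685.3, 147.8], dtype=float32), array([44.6, 80.2], dtype=float32), 2.41) [ 64.67181518 111.55914085]
('spacer', array([664.7, 108.3], dtype=float32), array([29.8, 68.7], dtype=float32), 4.31) [41.05598353 73.78479122]
('oak', array([682.9, -82.7], dtype=float32), array([44.1, 88.3], dtype=float32), 5.33) [  44.3146502  -118.05269608]
```

```bash
python3 -m handwheel '[{"xyz":[0,0,15],"delta_rot":[0,0,0],"hand":-1},{"xyz":[0,0,27],"delta_rot":[0,0,0],"hand":-1},{"xyz":[5,0,27],"delta_rot":[0,0,0],"hand":-1},{"xyz":[10,0,27],"delta_rot":[0,0,0],"hand":-1},{"xyz":[17,0,27],"delta_rot":[0,0,0],"hand":-1}]'
python3 -m handwheel '[{"xyz":[7,0,0],"delta_rot":[0,0,0],"hand":-1},{"xyz":[15,0,0],"delta_rot":[0,0,0],"hand":-1},{"xyz":[25,0,0],"delta_rot":[0,0,0],"hand":-1},{"xyz":[35,0,0],"delta_rot":[0,0,0],"hand":-1},{"xyz":[45,0,0],"delta_rot":[0,0,0],"hand":-1}]'
python3 -m handwheel '[{"xyz":[10,0,0],"delta_rot":[0,0,0],"hand":-1},{"xyz":[20,0,0],"delta_rot":[0,0,0],"hand":-1},{"xyz":[30,0,0],"delta_rot":[0,0,0],"hand":-1},{"xyz":[40,0,0],"delta_rot":[0,0,0],"hand":-1},{"xyz":[50,0,0],"delta_rot":[0,0,0],"hand":-1}]'
python3 -c "
from h import *
goto([-20,0],28,0)"
```

```text
time_s: 8.38
position: [0.6211, -0.1196, 0.0293]
tcp_rot: [[-0.078, 0.997, 0.001], [0.997, 0.078, -0.001], [-0.001, 0.001, -1.0]]
force: [-0.6, -1.2, 1.0]
opening: 1.0
grasp_force: 0.4
time_s: 9.0
position: [0.617, -0.0743, 0.0286]
tcp_rot: [[-0.078, 0.997, 0.0], [0.997, 0.078, -0.0], [-0.0, 0.0, -1.0]]
force: [0.3, -1.3, 1.5]
opening: 1.002
grasp_force: 1.0
time_s: 9.62
position: [0.613, -0.0245, 0.0285]
tcp_rot: [[-0.078, 0.997, -0.0], [0.997, 0.078, 0.0], [0.0, -0.0, -1.0]]
force: [-0.0, -2.3, 1.7]
opening: 0.996
grasp_force: 1.0
t 9.625 xyz [54.6  0.8  0.5] rot [-0.0001 -0.0001 -0.0001] panel now [-20.8 -54.6] 28.5 F [-0.  -2.3  1.7]
```

```bash
python3 -m handwheel '[{"xyz":[8,0,0],"delta_rot":[0,0,0],"hand":-1},{"xyz":[16,0,0],"delta_rot":[0,0,0],"hand":-1},{"xyz":[24,0,0],"delta_rot":[0,0,0],"hand":-1},{"xyz":[32,0,0],"delta_rot":[0,0,0],"hand":-1},{"xyz":[39,0,0],"delta_rot":[0,0,0],"hand":-1}]'
python3 -m handwheel '[{"xyz":[5,0,0],"delta_rot":[0,0,0],"hand":-1},{"xyz":[9,0,0],"delta_rot":[0,0,0],"hand":-1},{"xyz":[12,0,0],"delta_rot":[0,0,0],"hand":-1},{"xyz":[14,0,0],"delta_rot":[0,0,0],"hand":-1},{"xyz":[15,0,0],"delta_rot":[0,0,0],"hand":-1}]'
python3 -m handwheel '[{"xyz":[-10,0,0],"delta_rot":[0,0,0],"hand":-1},{"xyz":[-30,0,0],"delta_rot":[0,0,0],"hand":-1},{"xyz":[-50,-20,-30],"delta_rot":[0,0,0],"hand":-1},{"xyz":[-55,-50,-75],"delta_rot":[0,0,0],"hand":0],"x":0}]' 2>&1 | tail -1
python3 - <<'E'
from h import *
goto([-145,30],90,90);goto([-145,30],90,-90)
print(bot.read_state()["joint_positions"].round(1))
im=grab("top","pics/t3.png")
for r in rects(im,"top",(170,100,405,260)): print(r,inv(r[1]))
E
```

```text
time_s: 10.25
position: [0.61, 0.0142, 0.0285]
tcp_rot: [[-0.078, 0.997, -0.0], [0.997, 0.078, 0.0], [0.0, -0.0, -1.0]]
force: [0.1, -1.2, 1.2]
opening: 0.999
grasp_force: 0.9
time_s: 10.88
position: [0.6089, 0.0287, 0.0285]
tcp_rot: [[-0.078, 0.997, -0.0], [0.997, 0.078, 0.0], [0.0, -0.0, -1.0]]
force: [0.9, -2.1, 0.4]
opening: 1.002
grasp_force: 0.9
invalid input: not JSON, or not a number
t 10.875 xyz [  31.2 -124.2  -61.5] rot [-0.000e+00 -1.000e-04 -1.571e+00] panel now [-20.8  -1.2] 28.5 F [ 0.9 -2.1  0.4]
t 10.875 xyz [  31.2 -124.2  -61.5] rot [-1.0000e-04  0.0000e+00  1.5706e+00] panel now [-20.8  -1.2] 28.5 F [ 0.9 -2.1  0.4]
[ -7.8  45.   92.    0.   43.  -12.3]
('oak', array([644.1, 218. ], dtype=float32), array([ 44.3, 151. ], dtype=float32), 4.41) [ 29.06830615 184.75661842]
('oak', array([648.2, 144.3], dtype=float32), array([ 44.5, 154.4], dtype=float32), 4.37) [ 27.41190755 110.96125139]
```

The third call held a typo and was refused, so nothing moved. I'll back off properly now.

```bash
python3 -m handwheel '[{"xyz":[-10,0,0],"delta_rot":[0,0,0],"hand":-1},{"xyz":[-30,0,0],"delta_rot":[0,0,0],"hand":-1},{"xyz":[-40,0,-40],"delta_rot":[0,0,0],"hand":-1},{"xyz":[-30,-50,-80],"delta_rot":[0,0,-0.17],"hand":0.6},{"xyz":[0,-100,-90],"delta_rot":[0,0,-0.34],"hand":0.6}]'
python3 -m handwheel '[{"xyz":[0,0,0],"delta_rot":[0,0,-0.17],"hand":0.6},{"xyz":[0,0,0],"delta_rot":[0,0,-0.34],"hand":0.6},{"xyz":[0,0,0],"delta_rot":[0,0,-0.51],"hand":0.6},{"xyz":[0,0,0],"delta_rot":[0,0,-0.68],"hand":0.6},{"xyz":[0,0,0],"delta_rot":[0,0,-0.85],"hand":0.6}]'
python3 - <<'E'
from h import *
goto([-156,30],90,90)
im=grab("top","pics/t4.png")
for r in rects(im,"top",(170,100,405,260)): print(r,inv(r[1]))
E
```

```text
time_s: 11.55
position: [0.511, 0.0184, 0.1206]
tcp_rot: [[-0.408, 0.913, 0.006], [0.913, 0.408, -0.001], [-0.004, 0.005, -1.0]]
force: [0.8, 0.9, 0.4]
opening: 0.853
grasp_force: 0.0
time_s: 12.18
position: [0.5094, 0.0196, 0.1186]
tcp_rot: [[-0.956, 0.294, 0.0], [0.294, 0.956, -0.0], [-0.0, 0.0, -1.0]]
force: [-0.6, 0.7, 0.5]
opening: 0.293
grasp_force: 0.0
t 12.175 xyz [44.8 17.3 28.6] rot [-0.000e+00  1.000e-04 -3.765e-01] panel now [-120.7   -2.5] 118.6 F [-0.6  0.7  0.5]
('oak', array([609.4, 215.4], dtype=float32), array([ 44.4, 220.6], dtype=float32), 4.45) [ -5.72873436 184.86893438]
('oak', array([615.6, 142. ], dtype=float32), array([ 44.5, 219.6], dtype=float32), 4.2) [ -5.2682244  111.20899663]
('spacer', array([644.8, 106.7], dtype=float32), array([ 29.8, 108.7], dtype=float32), 4.41) [21.09178962 73.74060209]
('oak', array([663.7,  62.6], dtype=float32), array([ 44.7, 103.8], dtype=float32), 4.33) [36.49729941 28.30173045]
```

View pics/t4.png

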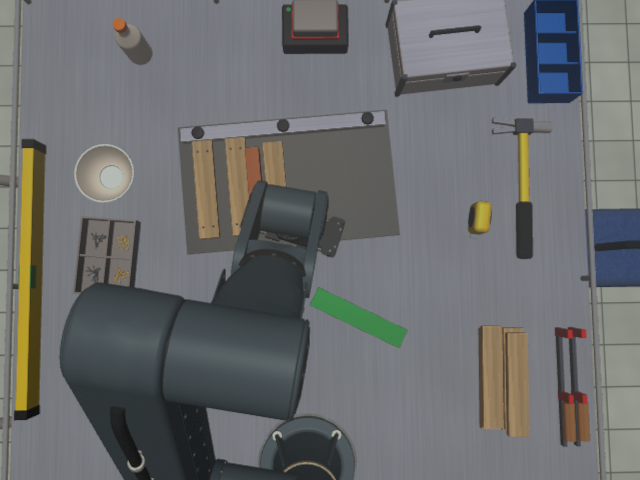

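The picture shows the spacer at (253,165) flush against the nailed slat. The slat's far part at (274,160) is parallel to it with a gap of about 9 mm, and everything else is untouched. Next I push the slat's near end.

```bash
python3 -m handwheel '[{"xyz":[22,8,0],"delta_rot":[0,0,-0.17],"hand":0.6},{"xyz":[45,15,0],"delta_rot":[0,0,-0.3],"hand":0.6},{"xyz":[45,15.5,0],"delta_rot":[0,0,-0.3765],"hand":0.6},{"xyz":[45,15.5,20],"delta_rot":[0,0,-0.3765],"hand":0.6},{"xyz":[45,15.5,50],"delta_rot":[0,0,-0.3765],"hand":0.6}]'
python3 -c "
from h import *
goto([-156,28.3],28,90);print(bot.read_state()['opening'])"
```

```text
time_s: 12.85
position: [0.4723, 0.0481, 0.0688]
tcp_rot: [[-0.998, -0.07, 0.004], [-0.07, 0.998, -0.0], [-0.004, -0.001, -1.0]]
force: [-0.2, 0.2, -0.3]
opening: 0.201
grasp_force: 0.0
t 12.85 xyz [ 0.7 -0.4 40.8] rot [-0.0007  0.0035 -0.0077] panel now [-155.5   28.8] 68.8 F [-0.2  0.2 -0.3]
0.20131803073938845
```

```bash
python3 -m handwheel '[{"xyz":[0,0,20],"delta_rot":[0,0,0],"hand":0.6},{"xyz":[0,0,40],"delta_rot":[0,0,0],"hand":0.6},{"xyz":[-4,0,40],"delta_rot":[0,0,0],"hand":0.6},{"xyz":[-8,0,40],"delta_rot":[0,0,0],"hand":0.6},{"xyz":[-12,0,40],"delta_rot":[0,0,0],"hand":0.6}]'
python3 -m handwheel '[{"xyz":[-3,0,0],"delta_rot":[0,0,0],"hand":0.6},{"xyz":[-6,0,0],"delta_rot":[0,0,0],"hand":0.6},{"xyz":[-9,0,0],"delta_rot":[0,0,0],"hand":0.6},{"xyz":[-12,0,0],"delta_rot":[0,0,0],"hand":0.6},{"xyz":[-14,0,0],"delta_rot":[0,0,0],"hand":0.6}]'
python3 -c "
from h import *
goto([-124.5,28.3],28,90)"
```

```text
time_s: 13.48
position: [0.484, 0.0497, 0.0294]
tcp_rot: [[-0.997, -0.073, 0.002], [-0.073, 0.997, -0.0], [-0.002, -0.0, -1.0]]
force: [-0.2, -0.0, -0.4]
opening: 0.2
grasp_force: 0.0
time_s: 14.1
position: [0.4969, 0.0511, 0.0285]
tcp_rot: [[-0.997, -0.074, -0.0], [-0.074, 0.997, -0.0], [0.0, 0.0, -1.0]]
force: [-1.0, 0.4, 1.9]
opening: 0.199
grasp_force: 1.1
t 14.1 xyz [-6.2 -1.5  0.5] rot [ 0.     -0.0002 -0.0042] panel now [-130.7   29.8] 28.5 F [-1.   0.4  1.9]
```

```bash
python3 -m handwheel '[{"xyz":[-1,0,0],"delta_rot":[0,0,-0.004],"hand":0.6},{"xyz":[-2,0,0],"delta_rot":[0,0,-0.004],"hand":0.6},{"xyz":[-3,0,0],"delta_rot":[0,0,-0.004],"hand":0.6},{"xyz":[-4,0,0],"delta_rot":[0,0,-0.004],"hand":0.6},{"xyz":[-4.7,0,0],"delta_rot":[0,0,-0.004],"hand":0.6}]'
python3 -m handwheel '[{"xyz":[-0.5,0,0],"delta_rot":[0,0,0],"hand":0.6},{"xyz":[-1,0,0],"delta_rot":[0,0,0],"hand":0.6},{"xyz":[-1.5,0,0],"delta_rot":[0,0,0],"hand":0.6},{"xyz":[-2,0,0],"delta_rot":[0,0,0],"hand":0.6},{"xyz":[-2.4,0,0],"delta_rot":[0,0,0],"hand":0.6}]'
python3 -c "
from h import *
goto([-124.5,28.3],28,90)"
```

```text
time_s: 14.72
position: [0.5021, 0.0513, 0.0285]
tcp_rot: [[-0.997, -0.078, 0.001], [-0.078, 0.997, -0.0], [-0.001, -0.0, -1.0]]
force: [-0.7, -0.2, 0.1]
opening: 0.202
grasp_force: 0.4
time_s: 15.35
position: [0.5022, 0.0514, 0.0285]
tcp_rot: [[-0.997, -0.078, -0.004], [-0.078, 0.997, -0.0], [0.004, 0.0, -1.0]]
force: [-4.6, -2.8, 2.5]
opening: 0.197
grasp_force: 2.7
t 15.35 xyz [-0.9 -1.4  0.5] rot [ 0.0002 -0.0036 -0.    ] panel now [-125.4   29.7] 28.5 F [-4.6 -2.8  2.5]
```

```bash
python3 -m handwheel '[{"xyz":[-0.4,0,0],"delta_rot":[0,0,0],"hand":0.6},{"xyz":[-0.8,0,0],"delta_rot":[0,0,0],"hand":0.6},{"xyz":[-1.2,0,0],"delta_rot":[0,0,0],"hand":0.6},{"xyz":[-1.5,0,0],"delta_rot":[0,0,0],"hand":0.6},{"xyz":[-1.5,0,0],"delta_rot":[0,0,0],"hand":0.6}]'
python3 -m handwheel '[{"xyz":[10,0,0],"delta_rot":[0,0,0],"hand":0.6},{"xyz":[30,0,0],"delta_rot":[0,0,0],"hand":0.6},{"xyz":[30,-10,-30],"delta_rot":[0,0,0.1],"hand":-1},{"xyz":[30,-35,-60],"delta_rot":[0,0,0.27],"hand":-1},{"xyz":[10,-60,-90],"delta_rot":[0,0,0.44],"hand":-1}]'
python3 - <<'E'
from h import *
goto([-5,-25],120,0)
im=grab("top","pics/t5.png")
for r in rects(im,"top",(170,100,405,260)): print(r,inv(r[1]))
E
```

```text
time_s: 15.98
position: [0.5022, 0.0515, 0.0284]
tcp_rot: [[-0.997, -0.078, -0.007], [-0.078, 0.997, 0.0], [0.007, 0.001, -1.0]]
force: [-6.2, -3.6, 4.9]
opening: 0.203
grasp_force: 3.5
time_s: 16.6
position: [0.4995, -0.009, 0.1193]
tcp_rot: [[-0.933, 0.36, 0.0], [0.36, 0.933, 0.001], [0.0, 0.001, -1.0]]
force: [1.3, 0.5, -0.1]
opening: 0.457
grasp_force: 0.0
t 16.6 xyz [-113.    59.9   -0.6] rot [ 4.0000e-04 -4.0000e-04  1.1249e+00] panel now [-132.7  -30.3] 119.3 F [ 1.3  0.5 -0.1]
('oak', array([609.4, 215.3], dtype=float32), array([ 44.3, 220.6], dtype=float32), 4.45) [ -5.73652735 184.76924768]
('oak', array([615.3, 141.8], dtype=float32), array([ 44.7, 220.5], dtype=float32), 4.41) [ -5.58288689 111.0329882 ]
('spacer', array([637.7, 106.1], dtype=float32), array([ 29.8, 122.9], dtype=float32), 4.51) [13.96664804 73.69578016]
('oak', array([661. ,  62.6], dtype=float32), array([ 44.9, 141.4], dtype=float32), 4.52) [33.80549989 28.51216157]
```

```bash
python3 -m handwheel '[{"xyz":[-23,12,0],"delta_rot":[0,0,0.17],"hand":-1},{"xyz":[-46,24,0],"delta_rot":[0,0,0.34],"hand":-1},{"xyz":[-69,36,0],"delta_rot":[0,0,0.51],"hand":-1},{"xyz":[-92,48,0],"delta_rot":[0,0,0.68],"hand":-1},{"xyz":[-113,60,0],"delta_rot":[0,0,0.85],"hand":-1}]'
python3 -m handwheel '[{"xyz":[0,0,0],"delta_rot":[0,0,0.14],"hand":-1},{"xyz":[0,0,0],"delta_rot":[0,0,0.275],"hand":-1},{"xyz":[0,0,0],"delta_rot":[0,0,0.275],"hand":-1},{"xyz":[0,0,25],"delta_rot":[0,0,0.275],"hand":-1},{"xyz":[0,0,50],"delta_rot":[0,0,0.275],"hand":-1}]'
python3 -c "
from h import *
goto([-5,-25],28,0)"
```

```text
time_s: 17.27
position: [0.6287, 0.0076, 0.1183]
tcp_rot: [[-0.347, 0.938, 0.003], [0.938, 0.347, 0.0], [-0.001, 0.003, -1.0]]
force: [-0.2, 0.4, -0.1]
opening: 0.982
grasp_force: 0.0
time_s: 17.9
position: [0.6278, 0.0072, 0.0683]
tcp_rot: [[-0.087, 0.996, 0.003], [0.996, 0.087, -0.0], [-0.0, 0.003, -1.0]]
force: [0.7, 0.7, 0.1]
opening: 1.002
grasp_force: 0.0
t 17.9 xyz [-0.9 -1.5 40.3] rot [0.0027 0.0004 0.0086] panel now [ -3.6 -24.1] 68.3 F [0.7 0.7 0.1]
```

```bash
python3 -m handwheel '[{"xyz":[0,-1,20],"delta_rot":[0,0,0.0085],"hand":-1},{"xyz":[0,-1,40],"delta_rot":[0,0,0.0085],"hand":-1},{"xyz":[5,-1,40],"delta_rot":[0,0,0.0085],"hand":-1},{"xyz":[10,-1,40],"delta_rot":[0,0,0.0085],"hand":-1},{"xyz":[15,-1,40],"delta_rot":[0,0,0.0085],"hand":-1}]'
python3 -m handwheel '[{"xyz":[3,0,0],"delta_rot":[0,0,0],"hand":-1},{"xyz":[6,0,0],"delta_rot":[0,0,0],"hand":-1},{"xyz":[9,0,0],"delta_rot":[0,0,0],"hand":-1},{"xyz":[11,0,0],"delta_rot":[0,0,0],"hand":-1},{"xyz":[13,0,0],"delta_rot":[0,0,0],"hand":-1}]'
python3 -c "
from h import *
goto([-5,7],28,0)"
```

```text
time_s: 18.52
position: [0.6256, 0.0224, 0.0295]
tcp_rot: [[-0.076, 0.997, 0.002], [0.997, 0.076, -0.0], [-0.0, 0.002, -1.0]]
force: [1.1, -0.4, 1.0]
opening: 0.999
grasp_force: 0.0
time_s: 19.15
position: [0.6239, 0.0343, 0.0288]
tcp_rot: [[-0.075, 0.997, 0.0], [0.997, 0.075, -0.001], [-0.001, 0.0, -1.0]]
force: [-0.6, -3.6, 2.2]
opening: 1.0
grasp_force: 1.8
t 19.15 xyz [3.8 0.3 0.8] rot [ 0.0002  0.0009 -0.003 ] panel now [-5.3  3.2] 28.8 F [-0.6 -3.6  2.2]
```

```bash
python3 -m handwheel '[{"xyz":[0.5,0,0],"delta_rot":[0,0,-0.003],"hand":-1},{"xyz":[1,0,0],"delta_rot":[0,0,-0.003],"hand":-1},{"xyz":[1.5,0,0],"delta_rot":[0,0,-0.003],"hand":-1},{"xyz":[2,0,0],"delta_rot":[0,0,-0.003],"hand":-1},{"xyz":[2.5,0,0],"delta_rot":[0,0,-0.003],"hand":-1}]'
python3 -m handwheel '[{"xyz":[0.5,0,0],"delta_rot":[0,0,0],"hand":-1},{"xyz":[1,0,0],"delta_rot":[0,0,0],"hand":-1},{"xyz":[1.5,0,0],"delta_rot":[0,0,0],"hand":-1},{"xyz":[2,0,0],"delta_rot":[0,0,0],"hand":-1},{"xyz":[2.2,0,0],"delta_rot":[0,0,0],"hand":-1}]'
python3 -c "
from h import *
goto([-5,7],28,0)"
```

```text
time_s: 19.77
position: [0.6239, 0.0376, 0.0285]
tcp_rot: [[-0.078, 0.997, 0.0], [0.997, 0.078, 0.0], [0.0, 0.0, -1.0]]
force: [0.9, -2.8, 2.3]
opening: 0.998
grasp_force: 1.1
time_s: 20.4
position: [0.6237, 0.0387, 0.0285]
tcp_rot: [[-0.078, 0.997, 0.0], [0.997, 0.078, -0.001], [-0.001, 0.0, -1.0]]
force: [0.2, -6.5, 0.9]
opening: 0.998
grasp_force: 2.9
t 20.4 xyz [-0.6  0.3  0.5] rot [0.0002 0.0014 0.0005] panel now [-5.3  7.6] 28.5 F [ 0.2 -6.5  0.9]
```

Contact came at 7.6 mm, as expected. I'll press a little more, back off clear and look.

```bash
python3 -m handwheel '[{"xyz":[0.5,0,0],"delta_rot":[0,0,0],"hand":-1},{"xyz":[1,0,0],"delta_rot":[0,0,0],"hand":-1},{"xyz":[1.5,0,0],"delta_rot":[0,0,0],"hand":-1},{"xyz":[2,0,0],"delta_rot":[0,0,0],"hand":-1},{"xyz":[2,0,0],"delta_rot":[0,0,0],"hand":-1}]'
python3 -m handwheel '[{"xyz":[-3,0,0],"delta_rot":[0,0,0],"hand":-1},{"xyz":[-15,0,0],"delta_rot":[0,0,0],"hand":-1},{"xyz":[-35,0,0],"delta_rot":[0,0,0],"hand":-1},{"xyz":[-60,0,-40],"delta_rot":[0,0,0],"hand":-1},{"xyz":[-100,0,-90],"delta_rot":[0,0,0],"hand":-1}]'
python3 -m handwheel '[{"xyz":[-40,0,-40],"delta_rot":[0,0,0],"hand":-1},{"xyz":[-90,0,-80],"delta_rot":[0,0,0],"hand":-1},{"xyz":[-140,0,-100],"delta_rot":[0,0,0],"hand":-1},{"xyz":[-190,0,-100],"delta_rot":[0,0,0],"hand":-1},{"xyz":[-190,0,-100],"delta_rot":[0,0,0],"hand":-1}]'
python3 - <<'E'
from h import *
im=grab("top","pics/t6.png")
for r in rects(im,"top",(170,100,405,260)): print(r,inv(r[1]))
E
```

```text
time_s: 21.02
position: [0.6237, 0.0388, 0.0286]
tcp_rot: [[-0.079, 0.997, 0.0], [0.997, 0.079, -0.004], [-0.004, 0.0, -1.0]]
force: [0.1, -10.0, 1.4]
opening: 0.997
grasp_force: 5.4
time_s: 21.65
position: [0.6297, -0.0577, 0.1168]
tcp_rot: [[-0.079, 0.997, -0.004], [0.997, 0.079, 0.002], [0.002, -0.004, -1.0]]
force: [0.9, 0.3, 0.2]
opening: 1.002
grasp_force: 0.0
time_s: 22.28
position: [0.6454, -0.252, 0.2175]
tcp_rot: [[-0.072, 0.997, 0.001], [0.997, 0.072, -0.002], [-0.002, 0.001, -1.0]]
force: [-0.2, 0.0, -0.5]
opening: 0.997
grasp_force: 0.0
('oak', array([609.4, 215.3], dtype=float32), array([ 44.6, 220.6], dtype=float32), 4.39) [ -5.73652735 184.76924768]
('oak', array([615.3, 141.6], dtype=float32), array([ 44.7, 220.4], dtype=float32), 4.37) [ -5.59847408 110.83359959]
('spacer', array([637.7, 106.2], dtype=float32), array([ 29. , 122.9], dtype=float32), 4.51) [13.97444163 73.79547446]
('oak', array([646.7,  70.4], dtype=float32), array([ 45.8, 168.9], dtype=float32), 4.44) [20.1569183  37.40293876]
```

View pics/t6.png

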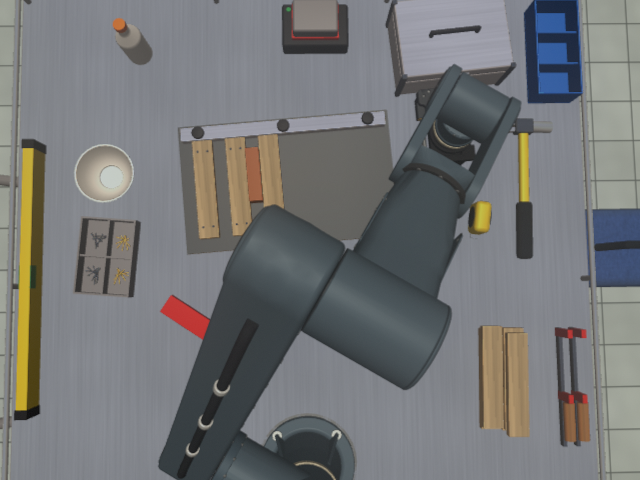

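The picture shows the slat at (271,170) flush against the spacer at (254,175), with its far end at the fence. The measured far end is at 104.6 mm, the same as the nailed slat's. The arm is clear and the other items are where they were.

```bash
python3 -c "
from rig import workorder
print(workorder.hand_in())"
```

```text
the job is handed in; nothing more can be done
None
```

The job is handed in, with no verdict returned: by the last picture the spacer is flush against the nailed slat and the loose slat is flush against the spacer with its far end at the fence, both parallel to the panel within about 0.1°, after about 22 s of the 64 s allowed.

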